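# Tighten the lint extractor's filter cover evenly in cross order

### The job

The lint extractor has its new filter in and its cover lies on its gasket with its four wing screws only finger-loose: tighten it down evenly. Work in cross order, always doing the diagonally opposite screw before the other pair: in a first round give each screw about a quarter turn clockwise, then in a second round, crosswise again, turn each one on until it comes to its stop. Leave the other things on and around the unit as they are.

Things in the scene. Friction and masses are not known exactly. Their poses are not given: they have to be found in the camera images.
- unit: bench-top lint extractor, grey painted steel box 300 (x) by 270 (y) by 100 mm high, fixed to the bench. Origin: centre of its underside on the bench; z up, -x its front (rocker switch), +y its left side, where a 60 mm wide inlet spigot stands out 50 mm. Its top carries the white filter cover in front and a bare ledge behind it.
- cover_mid (a point): centre of the upper face of the white steel filter cover, 204 (x) x 164 (y) x 8 mm, on its black rubber gasket: 117 mm above the bench, 30 mm in front of the unit's centre; axes as the unit's. It sinks 0.7 mm as the gasket is squeezed. A fixed bar handle, 70 mm long along y, 16 mm high over the cover, stands at this point.
- wing_a (a point): front left wing screw, black nylon, opposite screw_c; axis at x = -80, y = 60 mm from the cover's centre. Point: on the axis, 18 mm above the cover's face; z up, x along the two like wings. Wings 56 mm tip to tip, 7 mm thick, each a round lobe 20 mm across, 10 to 30 mm above the cover; hub 19 mm wide, 20 mm high, on a 24 mm washer. Push a wing's side or pinch it.
- screw_a (a joint): turn of that screw in rad, growing clockwise seen from above (tightening): 0 to 0.25 finger-loose at the start, 3.0 at the firm stop (fully tight). It stays where it is left. It takes 0.06 N m to turn when loose, rising to 0.10 N m as the gasket is squeezed.
- wing_b (a point): front right wing screw, black nylon, opposite screw_d; axis at x = -80, y = -60 mm from the cover's centre. Point: on the axis, 18 mm above the cover's face; z up, x along the two like wings. Wings 56 mm tip to tip, 7 mm thick, each a round lobe 20 mm across, 10 to 30 mm above the cover; hub 19 mm wide, 20 mm high, on a 24 mm washer. Push a wing's side or pinch it.
- screw_b (a joint): turn of that screw in rad, growing clockwise seen from above (tightening): 0 to 0.25 finger-loose at the start, 3.0 at the firm stop (fully tight). It stays where it is left. It takes 0.06 N m to turn when loose, rising to 0.10 N m as the gasket is squeezed.
- wing_c (a point): back right wing screw, black nylon, opposite screw_a; axis at x = 80, y = -60 mm from the cover's centre. Point: on the axis, 18 mm above the cover's face; z up, x along the two like wings. Wings 56 mm tip to tip, 7 mm thick, each a round lobe 20 mm across, 10 to 30 mm above the cover; hub 19 mm wide, 20 mm high, on a 24 mm washer. Push a wing's side or pinch it.
- screw_c (a joint): turn of that screw in rad, growing clockwise seen from above (tightening): 0 to 0.25 finger-loose at the start, 3.0 at the firm stop (fully tight). It stays where it is left. It takes 0.06 N m to turn when loose, rising to 0.10 N m as the gasket is squeezed.
- wing_d (a point): back left wing screw, black nylon, opposite screw_b; axis at x = 80, y = 60 mm from the cover's centre. Point: on the axis, 18 mm above the cover's face; z up, x along the two like wings. Wings 56 mm tip to tip, 7 mm thick, each a round lobe 20 mm across, 10 to 30 mm above the cover; hub 19 mm wide, 20 mm high, on a 24 mm washer. Push a wing's side or pinch it.
- screw_d (a joint): turn of that screw in rad, growing clockwise seen from above (tightening): 0 to 0.25 finger-loose at the start, 3.0 at the firm stop (fully tight). It stays where it is left. It takes 0.06 N m to turn when loose, rising to 0.10 N m as the gasket is squeezed.
- cone_1: thread cone, 62 mm wide, 98 mm tall, standing beside the unit's left side; origin in its underside. Bystander: leave it.
- cone_2: thread cone, 62 mm wide, 98 mm tall, standing to the right; origin in its underside. Bystander: leave it.
- spool: small wooden thread spool, 26 mm wide, 28 mm tall, standing on the unit's rear ledge; origin in its underside. Bystander: leave it.
- brush: lint brush with wooden handle lying along the unit's right side; origin in its underside. Bystander: leave it.
- screwdriver: screwdriver lying to the left; origin in its underside. Bystander: leave it.
- tin: round steel tin, 72 mm wide, 45 mm tall, to the left; origin in its underside. Bystander: leave it.
- filter: used filter panel, 150 x 110 x 26 mm, lying to the right; origin in its underside. Bystander: leave it.
- snips: steel thread snips, 110 mm long, lying to the right; origin in its underside. Bystander: leave it.

How it is judged:
By the outcome, as a careful person would: the job done as asked, in the order asked, and still so for the second after the job is handed in, with the robot touching nothing.
It also fails if it takes over 67 s, if anything falls off the work surface, if the arm or the gripper's body presses on something with over 40 N, if the wrist force passes 120 N, or if a joint passes its speed limit or range.

### The arm

A 6-joint arm with a two-finger parallel gripper is mounted at the origin on the work surface. World frame = base frame: x ahead of the robot, y to its left, z up, the work surface at z = 0. Lengths are in m, angles in degrees, forces in N, time in s.
With the tool pointing down it reaches from about 0.35 to 0.925 m from the base axis. Payload 6.4 kg.
Tool frame: the origin (TCP) lies on the centre line of the jaws, within the pads' length; the fingertips stand 22 mm ahead of it and the grasp point (between the pads) lies 3 mm ahead of it; z points along the fingers, y is the direction in which the jaws open and shut (so a half turn about z gives the same grasp; the last joint's range is limited). The gripper opens to 85 mm and grips with 20 to 120 N. Pads are 22 mm wide; open, the fingers measure 114 mm over their backs; the gripper's body (76 mm by 85 mm) begins 54 mm behind the grasp point. The pads swing forward as they close: fully open they stand 13 mm farther back than shut.
Start: joints at [66.228, 14.043, 89.255, -0, 76.702, -9.975], TCP at [0.155, 0.631, 0.253] pointing down, gripper open.
Joint ranges: [-179.41, 179.41], [-58.25, 129.5], [7.25, 145.43], [-54.29, 234.29], [11.92, 165.04], [-157.13, 157.13]. Speed limits (degrees/s): [147.25, 147.25, 180, 180, 180, 180].

### API

Orientations are given as a 3x3 rotation matrix whose columns are the frame's x, y, z axes.
In Python, from cell import arm gives the robot as it stands.
- The arm moves only by the shell command python3 -m pendant 'ROWS' [FORCE]. ROWS is text: rows parted by semicolons, each of 5 numbers parted by spaces: the opening, from 0 (shut) to 1 (fully open), then the shift along the world's x, y, z in mm, then the turn about the world's z in degrees. A call has 1 to 5 rows; each row shifts and turns the pose as measured when the row begins; what a row does not reach is not made up. A row lasts 1/10 s, in which the tool goes at most 50 mm and 8.59 degrees, less where a joint would pass 70% of its speed; a pose out of reach is approached as far as the arm can. A call is refused whole if a number of a shift passes 50 or a number of a turn 8.59, either way. A call with a gripper value outside its range is refused whole. The fingers move at their own pace and stop on an object; FORCE is the grip in N (left out, the last holds). Time passes only in rows, so rows that do not move let the fingers close. It gives the time, the measured TCP pose, the force and the opening at its end, in the units of the state.
- arm.observe(): the state, without advancing time (a new reading comes with each control period).
- arm.camera(name): name is "side" or "top"; returns the picture (420x560x3 uint8, blue, green, red); there is no depth.
- arm.calibration(name): a dict with "vertical_fov" (degrees; the focal length in pixels is half the picture's height over the tangent of half this angle, whatever the lens; pixels are square), "cx", "cy" (the principal point, pixels), "k1" (the pictures are not rectified: a ray, as slopes to the right and down, at radius r is drawn at 1 + k1 r^2 times it, then the intrinsics apply), "eye" and "orientation" of the camera in the world. Camera axes: x right, y up, looking along -z (the intrinsics and any distortion apply to the point x, -y, -z); pixel columns grow to the right and rows downward; lengths in m; the calibration is good to about 2 mm. A picture is of the moment at which its call begins. calibration takes no time and is no camera call.
- arm.sign_off(): hands the job in, once; it reports no verdict.
Trained networks look in the newest picture that a camera, given by its name, has taken for a name from the list of things; names that differ only in an ending like _2 or _b are one class to them, and where a whole thing is asked for, a point or a joint stands for the part that bears it (a point fixed in the world has none). Each returns a list of dicts, best first, with "conf" (0 to 1); they miss things now and then, are a little off and sometimes report something else, mostly with a low value. They report only what shows in the picture. A call takes as long as a camera call.
- arm.recognise(target, camera): "at" ([x, y, z] in m, in world coordinates, good to about 4 mm: the middle of the surface that is visible of it).
- arm.spot_point(target, camera): "at" ([x, y, z] in m, in world coordinates, good to about 4 mm: a listed point, or the origin of a listed thing).
The state is a dict: "time_s": time; "qpos": joint angles; "qvel": joint speeds; "joint_torque": joint torques, N m; "tcp_pos": TCP position; "tool_rot": TCP orientation; "wrist_force": force on the tool from outside, world axes, zero at the start; "wrist_torque": the same for the moment, N m; "gripper_width": finger opening in m.
Only numpy, scipy, OpenCV 4.12 (cv2) and the standard library are available. Lean on these libraries where they do the work, as an engineer would, in place of code of your own. Each camera call takes 0.05 s, during which the arm holds its last target. There are 200 camera calls.

## Working session

There is one attempt and no reset: what is moved stays moved. The work goes in short steps, Python scripts to look and compute and a shell command to move; the robot and the scene stay as the last step left them, time stands still between calls to the robot, and variables do not carry over. Pictures are saved under pics/ and viewed, about 8 in all and at most 12, crops included, and the job is handed in when it is done.

```bash
mkdir -p pics
python3 - <<'E'
from cell import arm
import cv2,numpy as np
for n in("top","side"):
    im=arm.camera(n); cv2.imwrite(f"pics/{n}0.png",im)
    c=arm.calibration(n);print(n,c)
    for t in("unit","cover_mid","wing_a"):
        print(t,[(np.round(d["at"],3).tolist(),round(d["conf"],2)) for d in arm.spot_point(t,n)])
s=arm.observe();print(s)
E
```

```text
top {'vertical_fov': 50.12250746243705, 'cx': 275.63495413601805, 'cy': 206.93272298268352, 'k1': 0.006067289484100081, 'eye': array([0.37614784, 0.00872712, 1.2277356 ]), 'orientation': array([[-0.01841545,  0.99004723, -0.13952543],
       [-0.99974877, -0.01645032,  0.01522468],
       [ 0.01277792,  0.13977074,  0.99010144]])}
unit [([0.59, -0.064, -0.002], 0.85), ([0.558, -0.068, 0.116], 0.25)]
cover_mid [([0.559, -0.071, 0.115], 0.83)]
wing_a [([0.479, -0.134, 0.134], 0.62), ([0.631, -0.002, 0.137], 0.49), ([0.472, -0.014, 0.131], 0.45), ([0.641, -0.122, 0.139], 0.41)]
side {'vertical_fov': 48.51553656930607, 'cx': 276.25576554537486, 'cy': 208.87990109885845, 'k1': -0.07204475369467267, 'eye': array([ 0.44610724, -1.27290573,  0.866832  ]), 'orientation': array([[ 0.99822778,  0.02393455, -0.05448344],
       [-0.05915421,  0.49890589, -0.864635  ],
       [ 0.00648746,  0.8663256 ,  0.49943755]])}
unit [([0.588, -0.064, -0.003], 0.79)]
cover_mid [([0.562, -0.071, 0.117], 0.67)]
wing_a [([0.638, -0.124, 0.131], 0.54), ([0.481, -0.134, 0.133], 0.47), ([0.634, -0.003, 0.136], 0.46), ([0.477, -0.013, 0.133], 0.4)]
{'time_s': 0.4, 'qpos': array([ 6.62299692e+01,  1.40494973e+01,  8.92641436e+01,  1.68046759e-03,
        7.67028516e+01, -9.97498941e+00]), 'qvel': array([-0.09605248, -0.11503815, -0.0334313 , -0.05878003, -0.10284615,
       -0.06253611]), 'joint_torque': array([-8.97822265e-04, -4.28904712e+01, -3.25880277e+01, -1.53620272e-04,
        1.87747013e-03,  6.37800554e-06]), 'tcp_pos': array([0.1549536 , 0.63119983, 0.25313738]), 'tool_rot': array([[-9.71153305e-01,  2.38455946e-01, -1.42144704e-04],
       [ 2.38455976e-01,  9.71153275e-01, -2.51926775e-04],
       [ 7.79708571e-05, -2.78554774e-04, -9.99999958e-01]]), 'wrist_force': array([ 0.32529277,  0.19921278, -0.55318279]), 'wrist_torque': array([-0.01170589, -0.01264611, -0.02918014]), 'gripper_width': 0.08565087144166762}
```

View pics/top0.png

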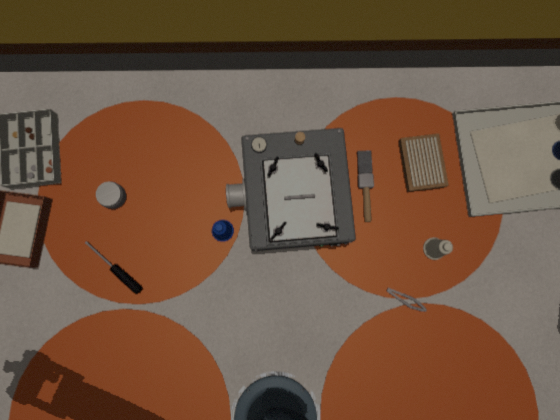

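View pics/side0.png

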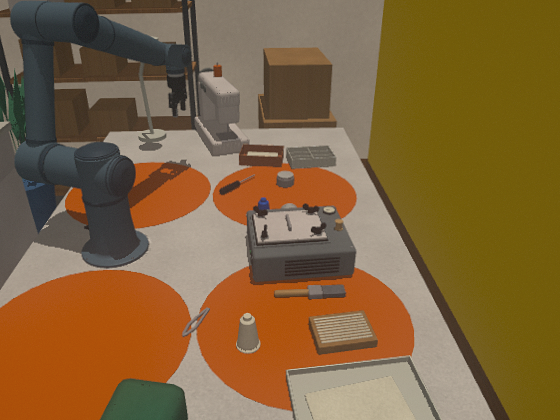

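```bash
cat > h.py <<'E'
from cell import arm
import cv2,numpy as np
def proj(P,n):
    c=arm.calibration(n);f=210/np.tan(np.radians(c["vertical_fov"]/2))
    q=(np.asarray(P,float)-c["eye"])@c["orientation"]
    u=q[...,0]/-q[...,2];v=-q[...,1]/-q[...,2];s=1+c["k1"]*(u*u+v*v)
    return np.stack([c["cx"]+f*u*s,c["cy"]+f*v*s],-1)
def rect(im,n,z,x0,x1,y0,y1,mm=0.4):
    # rows: x decreasing downward; cols: y decreasing to the right
    xs=np.arange(x1,x0,-mm/1e3);ys=np.arange(y1,y0,-mm/1e3)
    X,Y=np.meshgrid(xs,ys,indexing="ij")
    p=proj(np.stack([X,Y,X*0+z],-1),n).astype(np.float32)
    return cv2.remap(im,p[...,0],p[...,1],cv2.INTER_CUBIC)
E
python3 - <<'E'
from h import *
R={}
pts={k:[] for k in "abcd"};g=dict(a=(.475,-.013),b=(.48,-.134),c=(.64,-.123),d=(.633,-.002))
cm=[]
for n in("top","side"):
  for i in range(4):
    im=arm.camera(n)
    for d in arm.spot_point("wing_a",n):
        for k in g:
            if np.hypot(*(np.array(d["at"][:2])-g[k]))<.02: pts[k].append(d["at"])
    cm+=[d["at"] for d in arm.spot_point("cover_mid",n)[:1]]
for k in g: print(k,len(pts[k]),np.mean(pts[k],0).round(4),np.std(pts[k],0).round(4))
print(np.mean(cm,0).round(4))
im=arm.camera("top")
r=rect(im,"top",.137,.43,.69,-.2,.06,.35);cv2.imwrite("pics/r1.png",r)
s=rect(arm.camera("side"),"side",.137,.43,.69,-.2,.06,.35);cv2.imwrite("pics/s1.png",s)
E
```

```text
a 8 [ 0.4757 -0.0139  0.1338] [0.002  0.001  0.0009]
b 7 [ 0.4809 -0.1344  0.1341] [0.0022 0.0009 0.001 ]
c 7 [ 0.6392 -0.1228  0.1349] [0.0016 0.0027 0.0018]
d 6 [ 0.6353 -0.0028  0.1339] [0.0017 0.002  0.0016]
[ 0.5744 -0.112   0.1027]
```

View pics/r1.png

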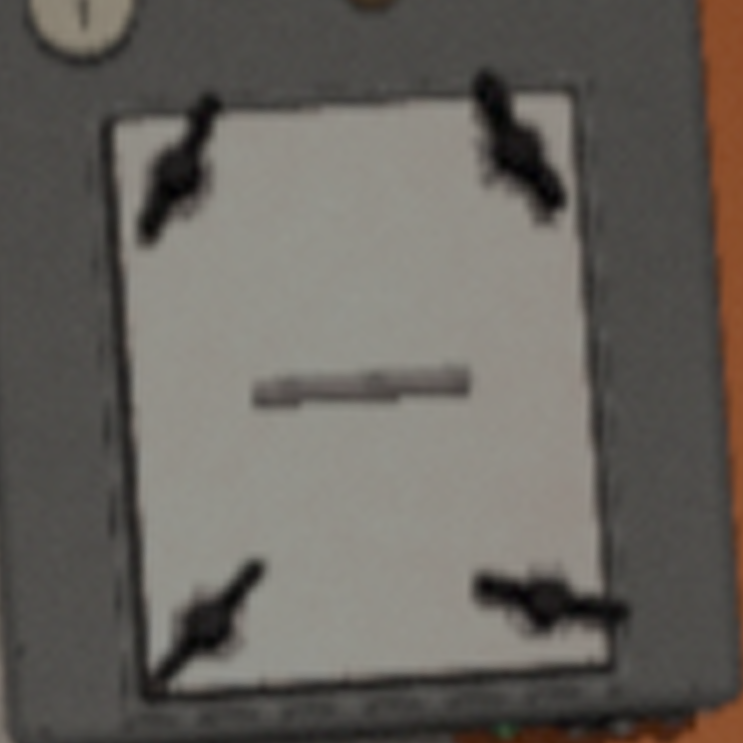

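Run:
```python
from h import *
r=cv2.imread("pics/r1.png");s=cv2.imread("pics/s1.png")
c0=np.array([.5562,-.0677]);t=np.radians(3.3);Rm=np.array([[np.cos(t),-np.sin(t)],[np.sin(t),np.cos(t)]])
off=dict(a=(-.08,.06),b=(-.08,-.06),c=(.08,-.06),d=(.08,.06))
for nm,im in(("top",r),("side",s)):
  P=[]
  g=im.max(2)
  for k,o in off.items():
    p=c0+Rm@np.array(o);col=(.06-p[1])/.00035;row=(.69-p[0])/.00035
    R,C=np.mgrid[:g.shape[0],:g.shape[1]]
    m=((R-row)**2+(C-col)**2<(31/.35)**2)&(g<48)
    n,l,st,ce=cv2.connectedComponentsWithStats(m.astype(np.uint8))
    i=1+np.argmin([abs(l[int(row)-6:int(row)+7,int(col)-6:int(col)+7]==j).sum()*-1 for j in range(1,n)])
    yy,xx=np.where(l==i);w=np.linalg.eigh(np.cov(np.c_[-yy,-xx].T))
    v=w[1][:,1];v=v*np.sign(v[0])
    print(nm,k,"x,y",round(.69-yy.mean()*.00035,4),round(.06-xx.mean()*.00035,4),"pred",p.round(4),"ang",np.degrees(np.arctan2(v[1],v[0])).round(1),"len",np.sqrt(w[0]).round(1))
    for im2 in(im,): cv2.circle(im2,(int(col),int(row)),int(28/.35),(0,255,0),1);cv2.circle(im2,(int(col),int(row)),2,(0,0,255),-1)
cv2.imwrite("pics/s2.png",s)
```

```text
top a x,y 0.4668 -0.0083 pred [ 0.4729 -0.0124] ang -40.4 len [29.6 39.9]
top b x,y 0.4789 -0.134 pred [ 0.4798 -0.1322] ang 78.6 len [ 9.3 39.9]
top c x,y 0.6399 -0.1201 pred [ 0.6395 -0.123 ] ang 29.3 len [10.3 40.8]
top d x,y 0.6316 -0.003 pred [ 0.6326 -0.0032] ang -25.6 len [ 8.9 40.1]
side a x,y 0.4901 -0.0363 pred [ 0.4729 -0.0124] ang 46.0 len [2.3 4.8]
side b x,y 0.4846 -0.1239 pred [ 0.4798 -0.1322] ang 87.5 len [ 1.9 12.8]
side c x,y 0.6591 -0.121 pred [ 0.6395 -0.123 ] ang 71.6 len [0.5 0.9]
side d x,y 0.6466 -0.0049 pred [ 0.6326 -0.0032] ang 63.8 len [2.1 2.9]
```

View pics/s2.png

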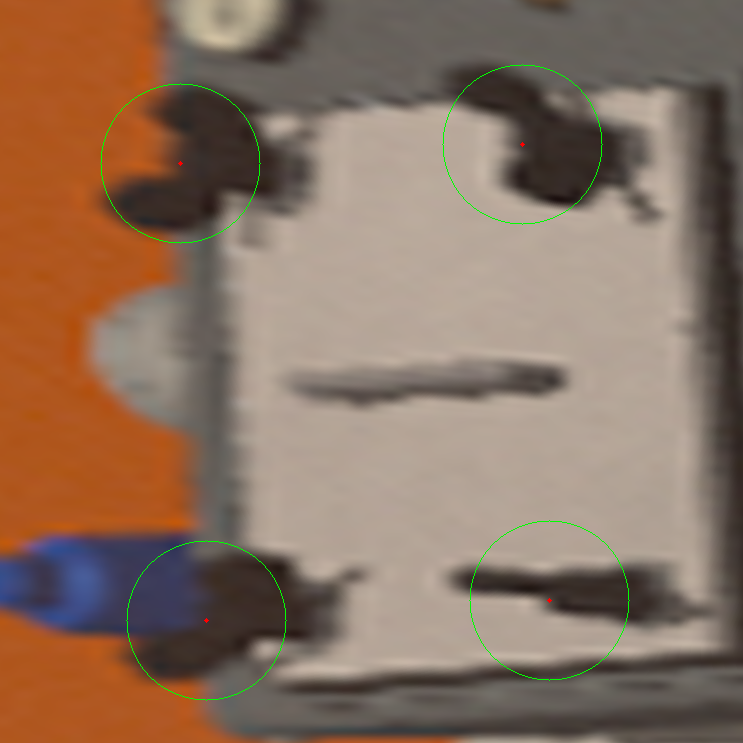

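```bash
R='0.3 20 -42 0 -2;0.3 20 -42 0 -2;0.3 20 -42 0 -2;0.3 20 -42 0 -2;0.3 20 -42 0 -2'
python3 -m pendant '0.3 20 -42 0 -2;0.3 20 -42 0 -2;0.3 20 -42 0 -2;0.3 20 -42 0 -2;0.3 20 -42 0 -2' 40
python3 -m pendant '0.3 20 -42 0 -2;0.3 20 -42 0 -2;0.3 20 -42 0 -2;0.3 20 -42 0 -2;0.3 20 -42 0 -2'
python3 -m pendant '0.3 20 -42 0 -2;0.3 20 -42 0 -2;0.3 20 -42 0 -2;0.3 20 -42 0 -2;0.3 0 0 0 0'
```

```text
time_s: 2.2
tcp_pos: [0.255, 0.4181, 0.2524]
tool_rot: [[-0.916, 0.402, 0.001], [0.402, 0.916, 0.001], [-0.0, 0.001, -1.0]]
wrist_force: [-0.3, -0.5, -0.0]
gripper_width: 0.0255
time_s: 2.7
tcp_pos: [0.357, 0.1997, 0.2536]
tool_rot: [[-0.83, 0.558, 0.006], [0.558, 0.83, 0.002], [-0.004, 0.005, -1.0]]
wrist_force: [1.0, 0.6, -0.2]
gripper_width: 0.0256
time_s: 3.2
tcp_pos: [0.4406, 0.0197, 0.2561]
tool_rot: [[-0.734, 0.678, 0.014], [0.679, 0.735, -0.0], [-0.01, 0.01, -1.0]]
wrist_force: [0.2, 0.8, 0.9]
gripper_width: 0.0254
```

```bash
python3 -m pendant '0.3 32 -32 0 2;0.3 0 0 -40 0;0.3 0 0 -30 0;0.3 0 0 0 0'
python3 - <<'E'
from h import *
s=arm.observe();print(s["tcp_pos"].round(4),s["tool_rot"].round(3)[:,2],s["wrist_force"].round(1))
cv2.imwrite("pics/s3.png",cv2.resize(arm.camera("side")[170:290,210:390],None,fx=4,fy=4,interpolation=cv2.INTER_CUBIC))
E
```

```text
time_s: 3.6
tcp_pos: [0.4746, -0.0147, 0.1864]
tool_rot: [[-0.757, 0.653, 0.019], [0.654, 0.757, -0.0], [-0.015, 0.013, -1.0]]
wrist_force: [-0.3, -0.1, -0.3]
gripper_width: 0.0256
[ 0.4746 -0.0147  0.1864] [ 0.019 -0.    -1.   ] [-0.3 -0.1 -0.3]
```

View pics/s3.png

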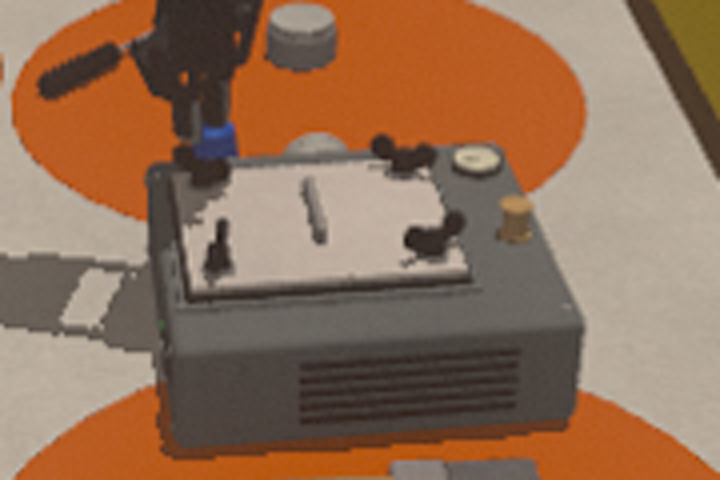

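```bash
python3 -m pendant '0.3 -1.5 2 -15 0;0.3 0 0 -10 0;0 0 0 0 0;0 0 0 0 0;0 0 0 0 0' 40
```

```text
time_s: 4.15
tcp_pos: [0.4777, -0.0119, 0.1702]
tool_rot: [[-0.759, 0.651, 0.033], [0.651, 0.759, -0.003], [-0.028, 0.019, -0.999]]
wrist_force: [0.0, 0.1, -0.0]
gripper_width: -0.0002
```

```bash
python3 -m pendant '0.3 0 0 0 0;0.3 0 0 0 0' 40;python3 -m pendant '0.3 -4 0 0 0'; python3 -m pendant '0.3 0 0 0 0'
```

```text
time_s: 4.35
tcp_pos: [0.4786, -0.0121, 0.1718]
tool_rot: [[-0.759, 0.65, 0.036], [0.651, 0.759, -0.004], [-0.03, 0.02, -0.999]]
wrist_force: [0.1, 0.1, 0.6]
gripper_width: 0.0254
time_s: 4.45
tcp_pos: [0.4749, -0.0122, 0.1723]
tool_rot: [[-0.759, 0.65, 0.037], [0.651, 0.759, -0.004], [-0.031, 0.021, -0.999]]
wrist_force: [0.2, -0.2, 0.6]
gripper_width: 0.0257
time_s: 4.55
tcp_pos: [0.4745, -0.0122, 0.1723]
tool_rot: [[-0.759, 0.65, 0.037], [0.651, 0.759, -0.004], [-0.031, 0.021, -0.999]]
wrist_force: [0.0, -0.4, 0.6]
gripper_width: 0.0254
```

```bash
python3 -m pendant '0.3 -2.5 0 -6 0;0.3 0 0 -6 0';python3 -m pendant '0.3 0 0 0 0'
```

```text
time_s: 4.75
tcp_pos: [0.4722, -0.0123, 0.1604]
tool_rot: [[-0.759, 0.65, 0.038], [0.651, 0.759, -0.005], [-0.032, 0.021, -0.999]]
wrist_force: [0.3, -0.2, -0.2]
gripper_width: 0.0256
time_s: 4.85
tcp_pos: [0.4714, -0.0122, 0.1591]
tool_rot: [[-0.759, 0.651, 0.036], [0.651, 0.759, -0.004], [-0.03, 0.02, -0.999]]
wrist_force: [-0.3, -0.5, -0.8]
gripper_width: 0.0256
```

```bash
python3 -m pendant '0 1 0 1.5 0;0 0 0 0 0;0 0 0 0 0;0 0 0 0 0' 40
```

```text
time_s: 5.25
tcp_pos: [0.4721, -0.0122, 0.1603]
tool_rot: [[-0.759, 0.651, 0.035], [0.651, 0.759, -0.004], [-0.029, 0.019, -0.999]]
wrist_force: [0.4, -0.3, -1.0]
gripper_width: 0.0029
```

```bash
python3 -m pendant '0 0 0 0 0' 40
python3 - <<'E'
from h import *
s=arm.observe();print(s["gripper_width"],s["wrist_torque"].round(3))
r=rect(arm.camera("top"),"top",.15,.41,.53,-.08,.06,.25)
s=cv2.resize(arm.camera("side")[190:250,230:310],None,fx=6,fy=6,interpolation=cv2.INTER_CUBIC)
h=480;cv2.imwrite("pics/p4.png",np.hstack([cv2.resize(r,(400,360)),s[:360,:400]]))
E
```

```text
time_s: 5.35
tcp_pos: [0.4722, -0.0122, 0.1604]
tool_rot: [[-0.759, 0.65, 0.035], [0.651, 0.759, -0.004], [-0.029, 0.019, -0.999]]
wrist_force: [-0.6, -0.4, -0.5]
gripper_width: 0.0028
0.0028298961069213313 [ 0.022  0.115 -0.01 ]
```

View pics/p4.png

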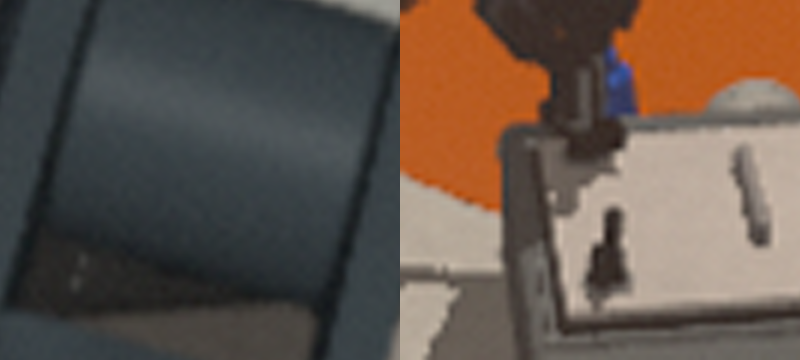

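```bash
cat > w.py <<'E'
from h import *
s=arm.observe();R=s["tool_rot"];tip=s["tcp_pos"]+.022*R[:,2]
print("t",round(s["time_s"],2),"yaw",round(np.degrees(np.arctan2(R[1,0],R[0,0])),1),"tip",(1e3*tip).round(1),"tcp",(1e3*s["tcp_pos"]).round(1),"tilt",R[:2,2].round(3),"j6",s["qpos"][5].round(1),"F",s["wrist_force"].round(1),"T",s["wrist_torque"].round(3),"w",round(s["gripper_width"]*1e3,1))
E
python3 -m pendant '0.27 0 0 0 0;0.27 0 0 0 0;0.27 0 0 -4 0;0.27 0 0 -4 0;0.27 0 0 0 0' >/dev/null; python3 w.py
python3 -m pendant '0.27 0 0 0 -8;0.27 0 0 0 -8' >/dev/null; python3 w.py
python3 -m pendant '0.27 0 0 0 -6' >/dev/null; python3 w.py
python3 -m pendant '0.27 0 0 0 -6' >/dev/null; python3 w.py
python3 -m pendant '0.27 0 0 0 -6' >/dev/null; python3 w.py
```

```text
t 5.95 yaw 139.4 tip [473.3 -12.3 129.9] tcp [472.5 -12.2 151.9] tilt [ 0.036 -0.004] j6 -65.0 F [ 1.2 -0.5 -0.1] T [ 0.002  0.067 -0.034] w 22.7
t 6.15 yaw 122.8 tip [473.1 -12.5 129.4] tcp [472.3 -12.2 151.4] tilt [ 0.033 -0.014] j6 -47.8 F [-0.2  0.  -0.1] T [-0.046  0.068  0.005] w 23.2
t 6.25 yaw 116.5 tip [473.  -12.6 129.3] tcp [472.3 -12.2 151.3] tilt [ 0.031 -0.017] j6 -41.3 F [ 0.7  0.3 -1. ] T [ 0.003  0.048 -0.043] w 22.9
t 6.35 yaw 110.3 tip [472.9 -12.7 129.2] tcp [472.3 -12.2 151.2] tilt [ 0.029 -0.021] j6 -34.8 F [-0.7  1.1 -0.3] T [-0.022  0.049  0.028] w 23.2
t 6.45 yaw 104.0 tip [472.8 -12.6 129. ] tcp [472.2 -12.1 151. ] tilt [ 0.026 -0.023] j6 -28.4 F [0.6 2.2 0.5] T [ 0.256 -0.103  0.095] w 22.9
```

```bash
python3 -m pendant '0.27 0 0 0.2 -8;0.27 0 0 0.2 -8;0.27 0 0 0.2 -8' >/dev/null; python3 w.py
python3 -m pendant '0.27 0 0 0.2 -8;0.27 0 0 0.2 -8;0.27 0 0 0.2 -8;0.27 0 0 0.2 -8' >/dev/null; python3 w.py
```

```text
t 6.75 yaw 79.0 tip [473.4 -12.  129.2] tcp [473.  -11.3 151.1] tilt [ 0.017 -0.031] j6 -2.7 F [ 3.   0.6 -2.8] T [ 0.153 -0.375  0.097] w 23.1
t 7.15 yaw 45.7 tip [474.6 -11.8 129.1] tcp [474.6 -11.  151.1] tilt [ 0.003 -0.036] j6 31.2 F [ 2.4  0.6 -3. ] T [ 0.041 -0.455  0.137] w 22.8
```

```bash
python3 -m pendant '0.27 0 0 0.2 -8;0.27 0 0 0.2 -8;0.27 0 0 0.2 -8;0.27 0 0 0.2 -5' >/dev/null; python3 w.py
python3 -m pendant '0.27 0 0 0 6;0.27 0 0 25 6;0.27 0 0 25 0;0.27 0 0 0 0' >/dev/null; python3 w.py
```

```text
t 7.55 yaw 15.5 tip [475.7 -12.2 128.9] tcp [475.9 -11.5 150.9] tilt [-0.011 -0.035] j6 61.5 F [ 0.9 -1.2 -1.3] T [-0.092 -0.31   0.075] w 23.0
t 7.95 yaw 27.8 tip [475.  -12.1 178.8] tcp [475.1 -11.3 200.8] tilt [-0.007 -0.035] j6 48.9 F [ 0.3 -0.4  0.9] T [ 0.004 -0.061 -0.042] w 23.3
```

```bash
python3 -m pendant '0.27 8 -5.5 0 8.1;0.27 8.3 -5.5 0 8.1;0.27 8.3 -5.5 0 8.1;0.27 8.3 -5.5 0 8.1;0.27 8.3 -5.5 0 8.1' >/dev/null
python3 -m pendant '0.27 8 -5.5 0 8.1;0.27 8.3 -5.5 0 8.1;0.27 8.3 -5.5 0 8.1;0.27 8.3 -5.5 0 8.1;0.27 8.3 -5.5 0 8.1' >/dev/null
python3 -m pendant '0.27 8 -5.5 0 8.1;0.27 8.3 -5.5 0 8.1;0.27 8.3 -5.5 0 8.1;0.27 8.3 -5.5 0 8.1;0.27 8.3 -5.5 0 8.1' >/dev/null; python3 w.py
python3 -m pendant '0.27 8 -5.5 0 8.1;0.27 8.3 -5.5 0 8.1;0.27 8.3 -5.5 0 8.1;0.27 8.3 -5.5 0 8.1;0.27 0 0 0 0' >/dev/null; python3 w.py
```

```text
t 9.45 yaw 154.3 tip [596.6 -94.3 159.5] tcp [596.2 -94.5 181.5] tilt [0.017 0.007] j6 -84.6 F [-0.3 -0.3 -0.7] T [ 0.036 -0.001 -0.017] w 23.1
t 9.95 yaw -172.0 tip [ 628.5 -116.9  151.4] tcp [ 628.5 -117.3  173.4] tilt [0.001 0.017] j6 -119.4 F [-0.6  0.4 -0.4] T [-0.005  0.037 -0.078] w 23.4
```

```bash
python3 -m pendant '0.27 12 -5.5 2 0;0.27 0 0 0 0' >/dev/null; python3 w.py
```

```text
t 10.15 yaw -172.4 tip [ 639.3 -121.8  150.9] tcp [ 639.4 -122.2  172.9] tilt [-0.002  0.018] j6 -119.1 F [-0.1  0.6  0.5] T [-0.011  0.017  0.013] w 23.2
```

```bash
python3 -m pendant '0.27 1 -0.5 -10 0;0.27 0 0 -8 0;0.27 0 0 -2 0;0.27 0 0 0 0' >/dev/null; python3 w.py
```

```text
t 10.55 yaw -172.6 tip [ 638.5 -121.5  127.4] tcp [ 638.6 -121.9  149.4] tilt [-0.004  0.018] j6 -118.9 F [ 0.6 -0.8  1.8] T [-0.231 -0.18  -0.003] w 22.9
```

```bash
python3 -m pendant '0.27 1.5 0 2 -3' >/dev/null; python3 w.py
python3 -m pendant '0.27 0 0 0.2 -8;0.27 0 0 0.2 -4' >/dev/null; python3 w.py
python3 -m pendant '0.27 0 0 0.2 -6;0.27 0 0 0.2 -6' >/dev/null; python3 w.py
```

```text
t 10.65 yaw -175.7 tip [ 639.6 -121.7  128.9] tcp [ 639.7 -122.   150.9] tilt [-0.003  0.018] j6 -115.8 F [ 1.  -1.6 -0.8] T [-0.313 -0.091  0.011] w 23.0
t 10.85 yaw 171.8 tip [ 640.7 -122.8  129.6] tcp [ 640.6 -123.1  151.6] tilt [0.004 0.015] j6 -103.3 F [ 2.7 -3.6 -2.9] T [-0.529 -0.386  0.061] w 22.9
t 11.05 yaw 159.3 tip [ 640.8 -123.   129.6] tcp [ 640.6 -123.2  151.6] tilt [0.008 0.013] j6 -90.8 F [ 1.3  0.4 -1.9] T [-0.013 -0.261  0.036] w 22.9
```

```bash
python3 -m pendant '0.27 0 0 0.2 -8;0.27 0 0 0.2 -8;0.27 0 0 0.2 -8;0.27 0 0 0.2 -8;0.27 0 0 0.2 -8' >/dev/null; python3 w.py
python3 -m pendant '0.27 0 0 0.2 -8;0.27 0 0 0.2 -8;0.27 0 0 0.2 -8;0.27 0 0 0.2 -5' >/dev/null; python3 w.py
python3 -m pendant '0.27 0 0 0 6;0.27 0 0 25 6;0.27 0 0 25 0;0.27 0 0 0 0' >/dev/null; python3 w.py
```

```text
t 11.55 yaw 117.6 tip [ 640.9 -122.   129.5] tcp [ 640.5 -122.1  151.5] tilt [0.018 0.005] j6 -48.8 F [ 2.5 -0.6 -1.9] T [-0.079 -0.383  0.052] w 23.2
t 11.95 yaw 87.3 tip [ 641.4 -121.5  129.5] tcp [ 640.9 -121.4  151.4] tilt [ 0.021 -0.005] j6 -18.0 F [ 2.4 -0.5 -2.2] T [-0.172 -0.4    0.092] w 23.1
t 12.35 yaw 99.6 tip [ 639.5 -119.9  179.1] tcp [ 639.1 -119.9  201.1] tilt [0.018 0.002] j6 -30.5 F [1.  0.2 0.1] T [-0.035 -0.004  0.025] w 23.1
```

```bash
python3 -m pendant '0.27 -30 -2.5 0 -7.5;0.27 -30 -2.5 0 -7.5;0.27 -30 -2.5 0 -7.5;0.27 -30 -2.5 0 -7.5;0.27 -25 -2.5 0 -7.5' >/dev/null; python3 -m pendant '0.27 0 0 0 0' >/dev/null; python3 w.py
```

```text
t 12.95 yaw 60.4 tip [ 486.4 -130.3  172. ] tcp [ 486.2 -130.2  194. ] tilt [ 0.009 -0.006] j6 1.7 F [ 0.9 -0.   0.1] T [ 0.038 -0.041  0.028] w 23.2
```

```bash
python3 -m pendant '0.27 -4 -2 -20 0;0.27 0 0 -15 0;0.27 0 0 -3 0;0.27 0 0 0 0' >/dev/null; python3 w.py
```

```text
t 13.35 yaw 60.6 tip [ 481.9 -131.6  131. ] tcp [ 481.7 -131.5  153. ] tilt [ 0.009 -0.005] j6 1.1 F [-0.9 -0.1  0.4] T [-0.005  0.015 -0.009] w 23.1
```

Expected contact near yaw 48; target about -42.

```bash
python3 -m pendant '0.27 0 0 0 -8;0.27 0 0 0 -5' >/dev/null; python3 w.py
python3 -m pendant '0.27 0 0 0.2 -6' >/dev/null; python3 w.py
python3 -m pendant '0.27 0 0 0.2 -8;0.27 0 0 0.2 -8;0.27 0 0 0.2 -8;0.27 0 0 0.2 -8;0.27 0 0 0.2 -8' >/dev/null; python3 w.py
python3 -m pendant '0.27 0 0 0.2 -8;0.27 0 0 0.2 -8;0.27 0 0 0.2 -8' >/dev/null; python3 w.py
```

```text
t 13.55 yaw 47.2 tip [ 482.7 -131.6  131.4] tcp [ 482.5 -131.5  153.4] tilt [ 0.008 -0.007] j6 14.7 F [-0.1 -0.4  0.1] T [ 0.038  0.008 -0.008] w 22.8
t 13.65 yaw 41.0 tip [ 483.1 -131.6  131.9] tcp [ 482.9 -131.5  153.9] tilt [ 0.007 -0.008] j6 21.0 F [-1.6 -0.2 -2.6] T [-0.068  0.063  0.064] w 23.6
t 14.15 yaw -0.4 tip [ 484.4 -132.2  132.9] tcp [ 484.4 -131.9  154.9] tilt [ 0.001 -0.013] j6 62.9 F [ 0.1 -2.1 -3. ] T [-0.264 -0.043  0.101] w 23.0
t 14.45 yaw -25.3 tip [ 484.8 -133.1  133.2] tcp [ 484.9 -132.7  155.2] tilt [-0.006 -0.015] j6 87.9 F [-0.3 -2.1 -4.9] T [-0.384 -0.028  0.116] w 23.1
```

```bash
python3 -m pendant '0.27 0 0 -0.5 -8;0.27 0 0 -0.5 -8;0.27 0 0 -0.5 -4' >/dev/null; python3 w.py
python3 -m pendant '0.27 0 0 0 6;0.27 0 0 25 6;0.27 0 0 25 0;0.27 0 0 0 0' >/dev/null; python3 w.py
```

```text
t 14.75 yaw -46.0 tip [ 485.  -134.1  132.8] tcp [ 485.3 -133.7  154.8] tilt [-0.013 -0.015] j6 108.7 F [-3.3 -0.6  0.8] T [-0.061  0.476  0.118] w 23.1
t 15.15 yaw -33.5 tip [ 486.6 -134.2  185.8] tcp [ 486.8 -133.8  207.8] tilt [-0.008 -0.018] j6 96.2 F [ 0.1 -0.3  1.4] T [-0.037 -0.004  0.009] w 22.9
```

```bash
python3 -m pendant '0.27 7.4 6.6 1 8.5;0.27 7.4 6.6 1 8.5;0.27 7.4 6.6 1 8.5;0.27 7.4 6.6 1 8.5;0.27 7.4 6.6 1 8.5' >/dev/null
python3 -m pendant '0.27 7.4 6.6 1 8.5;0.27 7.4 6.6 1 8.5;0.27 7.4 6.6 1 8.5;0.27 7.4 6.6 1 8.5;0.27 7.4 6.6 1 8.5' >/dev/null
python3 -m pendant '0.27 7.4 6.6 1 8.5;0.27 7.4 6.6 1 8.5;0.27 7.4 6.6 1 8.5;0.27 7.4 6.6 1 8.5;0.27 7.4 6.6 1 8.5' >/dev/null; python3 w.py
python3 -m pendant '0.27 7.4 6.6 0 8.5;0.27 7.4 6.6 0 8.5;0.27 7.4 6.6 0 8.5;0.27 7.4 6.6 0 8.5;0.27 0 0 0 0' >/dev/null; python3 w.py
```

```text
t 16.65 yaw 95.7 tip [602.9 -28.8 191.7] tcp [602.6 -28.9 213.7] tilt [0.012 0.004] j6 -19.5 F [-0.1 -0.6  0.1] T [0.05  0.019 0.015] w 23.2
t 17.15 yaw 130.2 tip [6.340e+02 4.000e-01 1.872e+02] tcp [6.339e+02 2.000e-01 2.092e+02] tilt [0.004 0.011] j6 -50.9 F [-0.6 -0.5 -0.5] T [0.001 0.027 0.031] w 23.1
```

```bash
python3 -m pendant '0.27 0 -3 -25 6;0.27 0 0 -20 0;0.27 0 0 0 0' >/dev/null; python3 w.py
```

```text
t 17.45 yaw 135.9 tip [633.8  -2.7 140.1] tcp [633.7  -3.  162.1] tilt [0.003 0.011] j6 -56.9 F [-0.6  0.9 -0.5] T [-0.042  0.01  -0.03 ] w 23.0
```

```bash
python3 -m pendant '0.27 0.5 0 -8 0;0.27 0 0 -1 0' >/dev/null; python3 w.py
python3 -m pendant '0.27 0 0 0 -8;0.27 0 0 0 -4' >/dev/null; python3 w.py
python3 -m pendant '0.27 0 0 0 -6' >/dev/null; python3 w.py
```

```text
t 17.65 yaw 135.7 tip [634.3  -3.1 131. ] tcp [634.2  -3.3 153. ] tilt [0.003 0.011] j6 -56.8 F [-1.   0.9  0.2] T [ 0.031 -0.01  -0.008] w 23.0
t 17.85 yaw 123.2 tip [635.   -3.4 132.3] tcp [634.8  -3.6 154.3] tilt [0.008 0.01 ] j6 -44.2 F [-1.1  0.8  0.8] T [-0.027  0.013  0.019] w 23.0
t 17.95 yaw 116.9 tip [635.5  -3.6 133.1] tcp [635.2  -3.8 155.1] tilt [0.01  0.008] j6 -37.9 F [-0.6 -1.1 -2.2] T [-0.131  0.142  0.046] w 22.7
```

Contact ≈119; target ≈30.

```bash
python3 -m pendant '0.27 0 0 -1.5 -8;0.27 0 0 -0.8 -8;0.27 0 0 -0.5 -8;0.27 0 0 -0.5 -8;0.27 0 0 -0.3 -8' >/dev/null; python3 w.py
python3 -m pendant '0.27 0 0 0 -8;0.27 0 0 0 -8;0.27 0 0 0 -8;0.27 0 0 0 -8;0.27 0 0 0 -8' >/dev/null; python3 w.py
```

```text
t 18.45 yaw 75.0 tip [634.7  -4.5 132.8] tcp [634.4  -4.5 154.8] tilt [ 0.01  -0.002] j6 4.3 F [-0.2 -0.8 -2.3] T [-0.079  0.13   0.061] w 23.1
t 18.95 yaw 33.1 tip [633.5  -4.6 132.8] tcp [633.3  -4.4 154.8] tilt [ 0.005 -0.008] j6 46.5 F [-0.2  0.  -3.1] T [0.022 0.029 0.102] w 23.1
```

```bash
python3 -m pendant '0.27 0 0 0 -3;0.27 0 0 0 6;0.27 0 0 30 6;0.27 0 0 30 0' >/dev/null; python3 w.py
python3 -m pendant '0.27 -26 50 0 0;0.27 -26 50 0 0;0.27 -26 50 0 0;0.27 -26 50 0 0;0.27 -26 50 0 0' >/dev/null; python3 w.py
python3 - <<'E'
from h import *
r=rect(arm.camera("top"),"top",.137,.43,.69,-.2,.06,.35);cv2.imwrite("pics/r5.png",r)
E
```

```text
t 19.35 yaw 42.1 tip [630.8  -4.2 190.8] tcp [630.8  -4.1 212.8] tilt [-0.001 -0.005] j6 37.4 F [ 0.3 -1.1  0.1] T [-0.002  0.011 -0.014] w 23.1
t 19.85 yaw 41.2 tip [518.4 220.2 202.8] tcp [517.9 220.3 224.8] tilt [ 0.023 -0.007] j6 60.8 F [0.5 0.6 0.2] T [ 0.03  -0.021  0.019] w 22.6
```

View pics/r5.png

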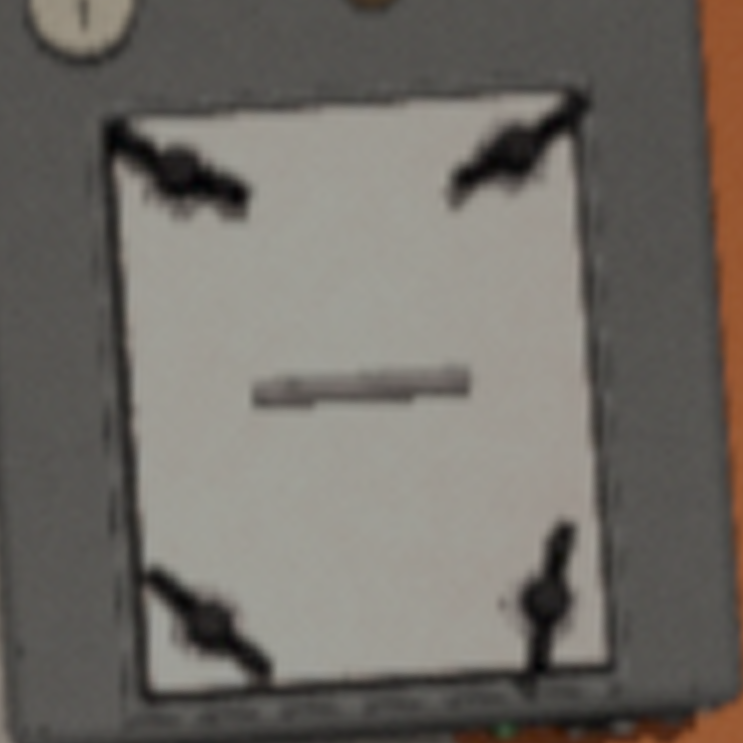

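```bash
python3 -m pendant '0.27 -2.2 -11.6 0 8.5;0.27 -2.2 -11.6 0 8.5;0.27 -2.2 -11.6 0 8.5;0.27 -2.2 -11.6 0 8.5;0.27 -2.2 -11.6 0 8.5' >/dev/null
python3 -m pendant '0.27 -2.2 -11.6 0 8.5;0.27 -2.2 -11.6 0 8.5;0.27 -2.2 -11.6 0 8.5;0.27 -2.2 -11.6 0 8.5;0.27 -2.2 -11.6 0 8.5' >/dev/null
python3 -m pendant '0.27 -2.2 -11.6 0 8.5;0.27 -2.2 -11.6 0 8.5;0.27 -2.2 -11.6 0 8.5;0.27 -2.2 -11.6 0 8.5;0.27 -2.2 -11.6 0 8.5' >/dev/null; python3 w.py
python3 -m pendant '0.27 -2.2 -11.6 0 8.5;0.27 -2.2 -11.6 0 8.5;0.27 -2.2 -11.6 0 8.5;0.27 -2.2 -11.6 0 8.5;0.27 0 0 0 0' >/dev/null; python3 w.py
```

```text
t 21.4 yaw 170.5 tip [483.1  50.9 219. ] tcp [483.1  50.1 241. ] tilt [-0.001  0.036] j6 -89.5 F [-1.  -0.6 -0.3] T [-0.     0.008  0.018] w 22.7
t 21.9 yaw -155.3 tip [475.4   0.7 224.3] tcp [475.7   0.  246.2] tilt [-0.012  0.029] j6 -129.5 F [0.7 0.1 0.2] T [-0.001 -0.005 -0.019] w 22.9
```

```bash
python3 -m pendant '0.27 0 -12.5 -30 6;0.27 0 0 -30 0;0.27 0 0 -20 0;0.27 0 0 0 0' >/dev/null; python3 w.py
```

```text
t 22.3 yaw -149.9 tip [477.9 -11.9 146.4] tcp [478.  -12.5 168.4] tilt [-0.004  0.026] j6 -136.5 F [-0.2  0.8  1.1] T [-0.02   0.014 -0.015] w 23.0
```

```bash
python3 -m pendant '0.27 -2.5 0 -8 0;0.27 0 0 -6 0;0.27 0 0 0 0' >/dev/null; python3 w.py
python3 -m pendant '0.27 0 0 0 -8;0.27 0 0 0 -6' >/dev/null; python3 w.py
```

```text
t 22.6 yaw -150.1 tip [477.1 -11.6 134.4] tcp [477.  -12.1 156.3] tilt [0.    0.025] j6 -136.3 F [-0.5 -0.8 -0.6] T [-0.006 -0.016 -0.016] w 23.1
t 22.8 yaw -164.6 tip [477.1 -11.3 135.3] tcp [477.  -11.9 157.3] tilt [0.006 0.024] j6 -121.8 F [-4.5  1.8 -1.2] T [0.17  0.718 0.08 ] w 22.9
```

```bash
python3 -m pendant '0.27 -0.5 0 -1.5 -8;0.27 -0.5 0 -1.5 -8;0.27 0 0 -1 -8;0.27 0 0 -0.3 -8' >/dev/null; python3 w.py
python3 -m pendant '0.27 0 0 0 -8;0.27 0 0 0 -8' >/dev/null; python3 w.py
```

```text
t 23.2 yaw 162.1 tip [477.8 -12.5 135.1] tcp [477.4 -12.8 157.1] tilt [0.02  0.012] j6 -88.2 F [-0.5 -2.7 -3.2] T [-0.355  0.123  0.07 ] w 23.2
t 23.4 yaw 145.4 tip [477.9 -13.5 135.4] tcp [477.4 -13.6 157.4] tilt [0.024 0.003] j6 -71.1 F [ 0.7 -3.2 -5.5] T [-0.415 -0.116  0.1  ] w 23.2
```

```bash
python3 -m pendant '0.27 0 0 -2 -6' >/dev/null; python3 w.py
python3 -m pendant '0.27 0 0 -2 -6' >/dev/null; python3 w.py
python3 -m pendant '0.27 0 0 0 -5' >/dev/null; python3 w.py
python3 -m pendant '0.27 0 0 0 -5' >/dev/null; python3 w.py
```

```text
t 23.5 yaw 139.1 tip [478.3 -14.1 134.4] tcp [477.8 -14.1 156.4] tilt [ 0.025 -0.001] j6 -64.7 F [-2.3 -1.7  4.5] T [-0.18   0.389  0.085] w 23.3
t 23.6 yaw 132.8 tip [478.8 -14.6 133.7] tcp [478.3 -14.5 155.7] tilt [ 0.025 -0.006] j6 -58.3 F [-3.9 -1.3  3.7] T [-0.23   0.489  0.127] w 22.9
t 23.7 yaw 127.6 tip [478.7 -15.  134.2] tcp [478.1 -14.8 156.2] tilt [ 0.024 -0.009] j6 -52.9 F [-1.  -1.4 -4.4] T [-0.319  0.203  0.109] w 23.4
t 23.8 yaw 122.4 tip [478.4 -15.3 134.3] tcp [477.9 -15.  156.3] tilt [ 0.023 -0.012] j6 -47.5 F [-0.2 -3.4 -5.7] T [-0.375 -0.038  0.097] w 23.3
```

```bash
python3 -m pendant '0.27 -1 1.5 0 -5' >/dev/null; python3 w.py
python3 -m pendant '0.27 -0.5 1 0 -4' >/dev/null; python3 w.py
python3 -m pendant '0.27 -0.5 0 0 -4' >/dev/null; python3 w.py
python3 -m pendant '0.27 0 0 0 -4' >/dev/null; python3 w.py
```

```text
t 23.9 yaw 117.2 tip [478.1 -15.2 134.5] tcp [477.6 -14.8 156.5] tilt [ 0.024 -0.018] j6 -42.0 F [  6.1  -8.7 -10.1] T [-1.531 -0.97   0.65 ] w 23.2
t 24.0 yaw 113.2 tip [478.1 -15.5 134.5] tcp [477.6 -15.  156.5] tilt [ 0.025 -0.024] j6 -37.7 F [ 3.3 -5.1 -9.7] T [-0.905 -0.63   1.31 ] w 23.1
t 24.1 yaw 109.4 tip [478.  -16.  134.4] tcp [477.4 -15.4 156.4] tilt [ 0.025 -0.028] j6 -33.7 F [ 3.9  1.1 -6.9] T [ 0.272 -0.569  2.094] w 23.3
t 24.2 yaw 105.6 tip [478.  -16.2 134.3] tcp [477.5 -15.4 156.3] tilt [ 0.023 -0.032] j6 -29.7 F [ 0.5  2.1 -4.3] T [ 0.131 -0.095  2.912] w 22.9
```

```bash
python3 -m pendant '0.27 0 0 0 8;0.27 0 0 0 8;0.27 0 1 0 6' >/dev/null; python3 w.py
python3 -m pendant '0.27 0 0 25 0;0.27 0 0 25 0;0.27 0 0 0 0' >/dev/null; python3 w.py
```

```text
t 24.5 yaw 128.8 tip [478.8 -14.4 135. ] tcp [478.  -13.9 157. ] tilt [ 0.036 -0.023] j6 -53.3 F [-0.1  0.4  0.2] T [ 0.011  0.05  -0.013] w 23.2
t 24.8 yaw 128.8 tip [479.4 -14.2 188.2] tcp [478.5 -13.7 210.2] tilt [ 0.039 -0.023] j6 -53.4 F [0.3 0.2 0.6] T [0.036 0.019 0.03 ] w 22.9
```

```bash
python3 -m pendant '0.27 32 -21.5 2 -4;0.27 32 -21.5 2 -4;0.27 32 -21.5 2 -4;0.27 32 -21.5 2 -4;0.27 32 -21.5 2 -4' >/dev/null
python3 -m pendant '0.27 0 0 0 0' >/dev/null; python3 w.py
```

```text
t 25.4 yaw 107.9 tip [ 643.8 -125.   195.9] tcp [ 643.2 -124.2  217.8] tilt [ 0.03  -0.035] j6 -37.9 F [ 0.1  0.1 -0.7] T [ 0.017  0.021 -0.007] w 23.2
```

```bash
python3 -m pendant '0.27 -2.5 3 -25 0;0.27 0 0 -25 0;0.27 0 0 0 0' >/dev/null; python3 w.py
```

```text
t 25.7 yaw 107.8 tip [ 641.5 -122.   143.3] tcp [ 640.8 -121.3  165.3] tilt [ 0.03  -0.035] j6 -37.5 F [-0.6  0.9  0.6] T [0.042 0.055 0.018] w 23.0
```

```bash
python3 -m pendant '0.27 -0.5 0 -9 0;0.27 0 0 -5 0' >/dev/null; python3 w.py
python3 -m pendant '0.27 0 0 0 -8;0.27 0 0 0 -6' >/dev/null; python3 w.py
python3 -m pendant '0.27 0 0 0 -8;0.27 0 0 0 -8' >/dev/null; python3 w.py
python3 -m pendant '0.27 0 0 0 -8;0.27 0 0 0 -8' >/dev/null; python3 w.py
```

```text
t 25.9 yaw 107.9 tip [ 641.2 -121.7  130.1] tcp [ 640.5 -120.9  152. ] tilt [ 0.031 -0.035] j6 -37.5 F [ 0.5  0.3 -0.8] T [-0.047  0.021  0.022] w 23.4
t 26.1 yaw 93.4 tip [ 640.9 -121.5  130.6] tcp [ 640.4 -120.6  152.6] tilt [ 0.023 -0.042] j6 -22.6 F [-0.4 -0.4 -0.1] T [ 0.048  0.006 -0.019] w 23.2
t 26.3 yaw 76.8 tip [ 641.3 -121.1  131.5] tcp [ 641.  -120.1  153.5] tilt [ 0.013 -0.047] j6 -5.5 F [ 2.1 -0.2 -4.1] T [ 0.106 -0.333  0.06 ] w 23.0
t 26.5 yaw 60.1 tip [ 641.7 -120.9  131.7] tcp [ 641.7 -119.8  153.7] tilt [ 0.002 -0.05 ] j6 11.4 F [ 3.4 -1.4 -4.2] T [-0.091 -0.499  0.115] w 22.8
```

```bash
python3 -m pendant '0.27 0 -0.3 0 -8;0.27 0 -0.3 0 -8;0.27 0 -0.3 0 -8' >/dev/null; python3 w.py
python3 -m pendant '0.27 0 0 0 -6' >/dev/null; python3 w.py
python3 -m pendant '0.27 0 0 0 -6' >/dev/null; python3 w.py
python3 -m pendant '0.27 0 0 0 -6' >/dev/null; python3 w.py
```

```text
t 26.8 yaw 35.2 tip [ 642.6 -120.9  131.6] tcp [ 642.9 -119.9  153.6] tilt [-0.013 -0.047] j6 36.5 F [ 2.5 -0.8 -4.7] T [ 0.039 -0.459  0.105] w 23.3
t 26.9 yaw 28.9 tip [ 642.8 -120.9  131.6] tcp [ 643.2 -119.9  153.6] tilt [-0.017 -0.046] j6 42.8 F [ 1.2 -2.5 -4.6] T [-0.162 -0.343  0.107] w 23.5
t 27.0 yaw 22.7 tip [ 643.  -121.1  131.6] tcp [ 643.4 -120.1  153.6] tilt [-0.02  -0.045] j6 49.0 F [ 1.8 -1.  -4.7] T [-0.18  -0.373  0.103] w 23.2
t 27.1 yaw 16.5 tip [ 643.2 -121.2  131.6] tcp [ 643.7 -120.2  153.6] tilt [-0.023 -0.043] j6 55.2 F [ 2.2 -1.9 -5.1] T [-0.141 -0.397  0.306] w 22.9
```

```bash
python3 -m pendant '0.27 0 0 0 -4' >/dev/null; python3 w.py
python3 -m pendant '0.27 0 0 0 -4' >/dev/null; python3 w.py
python3 -m pendant '0.27 0 0 0 -4' >/dev/null; python3 w.py
```

```text
t 27.2 yaw 12.4 tip [ 643.2 -121.2  131.5] tcp [ 643.8 -120.3  153.5] tilt [-0.026 -0.042] j6 59.2 F [ 1.4 -1.  -4.1] T [ 0.027 -0.203  0.976] w 23.1
t 27.3 yaw 8.5 tip [ 643.2 -121.2  131.5] tcp [ 643.8 -120.3  153.5] tilt [-0.028 -0.042] j6 63.2 F [ 1.5 -0.4 -3.5] T [ 0.091 -0.263  1.754] w 23.3
t 27.4 yaw 4.7 tip [ 643.3 -121.2  131.6] tcp [ 643.9 -120.3  153.6] tilt [-0.03  -0.042] j6 66.9 F [ 1.  -0.2 -3.4] T [ 0.029 -0.292  2.54 ] w 23.2
```

```bash
python3 -m pendant '0.27 0 0 0 8;0.27 0 0 0 8;0.27 0 0 0 6;0.27 0 0 25 0;0.27 0 0 25 0' >/dev/null;python3 w.py
python3 -m pendant '0.27 -10.6 -0.8 0 8.4;0.27 -10.6 -0.8 0 8.4;0.27 -10.6 -0.8 0 8.4;0.27 -10.6 -0.8 0 8.4;0.27 -10.6 -0.8 0 8.4' >/dev/null
python3 -m pendant '0.27 -10.6 -0.8 0 8.4;0.27 -10.6 -0.8 0 8.4;0.27 -10.6 -0.8 0 8.4;0.27 -10.6 -0.8 0 8.4;0.27 -10.6 -0.8 0 8.4' >/dev/null;python3 w.py
python3 -m pendant '0.27 -10.6 -0.8 0 8.4;0.27 -10.6 -0.8 0 8.4;0.27 -10.6 -0.8 0 8.4;0.27 -10.6 -0.8 0 8.4;0.27 0 0 0 0' >/dev/null;python3 w.py
```

```text
t 27.9 yaw 28.0 tip [ 641.5 -120.   180.4] tcp [ 641.8 -118.9  202.4] tilt [-0.016 -0.051] j6 43.7 F [0.3 0.8 0.6] T [-0.005  0.039 -0.014] w 23.3
t 28.9 yaw 114.0 tip [ 540.  -127.5  196.9] tcp [ 538.4 -127.3  218.8] tilt [ 0.072 -0.007] j6 -50.3 F [ 0.5 -0.1  0. ] T [-0.065 -0.008  0.   ] w 23.0
t 29.4 yaw 148.3 tip [ 496.4 -130.1  201.8] tcp [ 494.8 -130.8  223.8] tilt [0.073 0.032] j6 -88.9 F [ 0.8  1.2 -0. ] T [-0.048  0.013 -0.042] w 23.1
```

```bash
python3 -m pendant '0.27 -12.5 -2.4 -25 0;0.27 0 0 -25 0;0.27 0 0 0 0' >/dev/null;python3 w.py
```

```text
t 29.7 yaw 147.8 tip [ 486.  -133.4  154.3] tcp [ 484.2 -134.   176.2] tilt [0.081 0.027] j6 -89.8 F [ 0.1  0.4 -0.1] T [0.021 0.049 0.037] w 23.0
```

```bash
python3 -m pendant '0.27 -3.5 0.5 -12 0;0.27 0 0 -9 0;0.27 0 0 0 0' >/dev/null;python3 w.py
python3 -m pendant '0.27 0 0 -1 -8;0.27 0 0 0 -6' >/dev/null; python3 w.py
```

```text
t 30.0 yaw 147.6 tip [ 484.3 -133.4  134.6] tcp [ 482.5 -133.9  156.5] tilt [0.085 0.025] j6 -89.9 F [-0.  -0.6 -0.3] T [-0.052  0.041 -0.042] w 23.2
t 30.2 yaw 133.1 tip [ 485.1 -134.1  134.4] tcp [ 483.2 -134.2  156.3] tilt [0.089 0.003] j6 -74.4 F [-1.   2.1 -3. ] T [0.229 0.255 0.104] w 23.1
```

```bash
python3 -m pendant '0.27 -0.4 0.3 -0.8 -8;0.27 -0.4 0.3 -0.8 -8;0.27 -0.4 0.3 -0.8 -8;0.27 -0.4 0.3 -0.8 -8' >/dev/null; python3 w.py
python3 -m pendant '0.27 0 0.3 -0.5 -8;0.27 0 0.3 -0.5 -8' >/dev/null; python3 w.py
python3 -m pendant '0.27 0 0.3 -0.5 -8' >/dev/null; python3 w.py
```

```text
t 30.6 yaw 99.7 tip [ 484.5 -135.3  134. ] tcp [ 482.8 -134.2  155.9] tilt [ 0.077 -0.051] j6 -37.9 F [-2.3 -0.9  0.7] T [-0.079  0.369  0.058] w 23.0
t 30.8 yaw 83.1 tip [ 484.  -135.8  134.1] tcp [ 482.7 -134.2  156. ] tilt [ 0.058 -0.073] j6 -19.5 F [-1.8 -0.7  0. ] T [-0.191  0.479  0.03 ] w 22.8
t 30.9 yaw 74.7 tip [ 483.6 -135.9  134. ] tcp [ 482.6 -134.1  155.9] tilt [ 0.046 -0.081] j6 -10.4 F [-2.6 -2.   0.8] T [-0.141  0.396  0.02 ] w 23.1
```

```bash
python3 -m pendant '0.27 0 0.6 -1 -6' >/dev/null; python3 w.py
python3 -m pendant '0.27 0 0.6 -1 -5' >/dev/null; python3 w.py
python3 -m pendant '0.27 0 0.6 0 -5' >/dev/null; python3 w.py
python3 -m pendant '0.27 0 0.6 0 -5' >/dev/null; python3 w.py
```

```text
t 31.0 yaw 68.5 tip [ 483.5 -136.   133.8] tcp [ 482.7 -134.1  155.7] tilt [ 0.036 -0.087] j6 -3.5 F [-3.8 -2.6  3.6] T [-0.286  0.68  -0.013] w 22.7
t 31.1 yaw 63.2 tip [ 483.2 -136.   133.8] tcp [ 482.6 -134.   155.7] tilt [ 0.027 -0.092] j6 2.2 F [-5.2 -1.4  3.5] T [-0.237  0.775 -0.018] w 23.0
t 31.2 yaw 58.1 tip [ 482.8 -136.   134.2] tcp [ 482.4 -133.9  156.1] tilt [ 0.017 -0.096] j6 7.8 F [-1.6 -3.6 -3.4] T [-0.432  0.286  0.488] w 23.0
t 31.3 yaw 53.0 tip [ 482.4 -136.1  134.2] tcp [ 482.3 -133.9  156.1] tilt [ 0.008 -0.099] j6 13.2 F [ 1.1 -3.5 -6. ] T [-0.353  0.022  1.348] w 23.4
```

```bash
python3 -m pendant '0.27 0 0 0 8;0.27 0 0 0 8;0.27 0 0 0 6;0.27 0 0 25 0;0.27 0 0 25 0' >/dev/null;python3 w.py
python3 -m pendant '0.27 30 26 2 -5;0.27 30 26 2 -5;0.27 30 26 2 -5;0.27 30 26 2 -5;0.27 25 20 2 -5' >/dev/null
python3 -m pendant '0.27 0 0 0 0' >/dev/null;python3 w.py
```

```text
t 31.8 yaw 75.8 tip [ 482.5 -135.2  183.6] tcp [ 481.6 -133.3  205.5] tilt [ 0.041 -0.087] j6 -11.4 F [ 0.6  0.1 -0.1] T [-0.005  0.012  0.056] w 22.7
t 32.4 yaw 49.3 tip [637.4  -8.1 204.9] tcp [637.1  -5.8 226.8] tilt [ 0.015 -0.106] j6 33.8 F [-1.  -0.3  0.2] T [ 0.061  0.03  -0.031] w 23.4
```

```bash
python3 -m pendant '0.27 -3 4.5 -25 0;0.27 0 0 -25 0;0.27 0 0 0 0' >/dev/null;python3 w.py
```

```text
t 32.7 yaw 49.4 tip [636.2  -3.  156.3] tcp [635.8  -0.7 178.2] tilt [ 0.02  -0.107] j6 34.8 F [-0.6 -0.6 -0.7] T [-0.016  0.028  0.005] w 23.1
```

```bash
python3 -m pendant '0.27 -2 0 -14 0;0.27 0 0 -9 0;0.27 0 0 -1 0' >/dev/null;python3 w.py
python3 -m pendant '0.27 0 0 0 -8;0.27 0 0 0 -8' >/dev/null; python3 w.py
python3 -m pendant '0.27 0 0 0 -8;0.27 0 0 0 -8' >/dev/null; python3 w.py
```

```text
t 33.0 yaw 49.4 tip [634.9  -4.2 133.6] tcp [634.4  -1.8 155.5] tilt [ 0.023 -0.108] j6 35.0 F [-0.1  0.5  0.2] T [ 0.063 -0.04   0.001] w 23.1
t 33.2 yaw 32.8 tip [634.2  -4.7 134.4] tcp [634.4  -2.3 156.3] tilt [-0.008 -0.11 ] j6 51.7 F [-0.4 -1.  -0.3] T [0.032 0.133 0.031] w 22.9
t 33.4 yaw 16.1 tip [633.   -4.4 134.6] tcp [633.9  -2.2 156.5] tilt [-0.04  -0.103] j6 68.1 F [ 1.9  0.4 -3.7] T [ 0.117 -0.286  0.11 ] w 23.0
```

```bash
python3 -m pendant '0.27 0 0 -0.5 -8;0.27 0.3 0 -0.5 -8;0.27 0.3 0 -0.5 -8' >/dev/null; python3 w.py
python3 -m pendant '0.27 0.3 0 -0.5 -8;0.27 0.3 0 -0.5 -8' >/dev/null; python3 w.py
python3 -m pendant '0.27 0.3 0 0 -6' >/dev/null; python3 w.py
python3 -m pendant '0.27 0.3 0 0 -6' >/dev/null; python3 w.py
python3 -m pendant '0.27 0.3 0 0 -5' >/dev/null; python3 w.py
```

```text
t 33.7 yaw -8.9 tip [632.7  -3.9 134.3] tcp [634.5  -2.2 156.2] tilt [-0.079 -0.076] j6 92.0 F [-0.5  0.6  0. ] T [0.103 0.275 0.054] w 23.0
t 33.9 yaw -25.5 tip [632.5  -3.5 134.3] tcp [634.7  -2.4 156.2] tilt [-0.099 -0.05 ] j6 107.7 F [-1.9 -0.4  0.6] T [0.042 0.25  0.139] w 23.3
t 34.0 yaw -31.8 tip [632.4  -3.3 134.4] tcp [634.7  -2.4 156.3] tilt [-0.105 -0.039] j6 113.5 F [-1.3 -0.3 -2.5] T [0.031 0.037 0.062] w 23.0
t 34.1 yaw -38.1 tip [632.4  -3.1 134.4] tcp [634.8  -2.5 156.3] tilt [-0.109 -0.027] j6 119.3 F [-0.7 -0.2 -2.1] T [ 0.031 -0.018  0.034] w 23.2
t 34.2 yaw -43.3 tip [632.4  -3.  134.4] tcp [634.9  -2.6 156.2] tilt [-0.112 -0.017] j6 124.1 F [-0.5 -0.1 -2. ] T [ 0.069 -0.006  0.066] w 22.9
```

```bash
python3 -m pendant '0.27 0.3 0 0 -5' >/dev/null; python3 w.py
python3 -m pendant '0.27 0.3 0 0 -4' >/dev/null; python3 w.py
python3 -m pendant '0.27 0.3 0 0 -4' >/dev/null; python3 w.py
```

```text
t 34.3 yaw -48.5 tip [632.4  -2.8 134.3] tcp [634.9  -2.6 156.2] tilt [-0.114 -0.006] j6 128.9 F [-1.1  1.6 -2.5] T [0.157 0.078 0.376] w 23.1
t 34.4 yaw -52.6 tip [632.4  -2.6 134.3] tcp [634.9  -2.6 156.2] tilt [-0.115  0.002] j6 132.7 F [-1.   1.1 -0.5] T [0.226 0.073 1.053] w 23.3
t 34.5 yaw -56.5 tip [632.4  -2.4 134.4] tcp [635.   -2.6 156.2] tilt [-0.115  0.009] j6 136.3 F [-0.2  1.3 -1.5] T [ 0.211 -0.003  1.813] w 23.2
```

Stop reached on all four. Back off, retreat, and check.

```bash
python3 -m pendant '0.27 0 0 0 8;0.27 0 0 0 8;0.27 0 0 0 6;0.27 0 0 30 0;0.27 0 0 30 0' >/dev/null;python3 w.py
python3 -m pendant '0.27 -26 50 0 0;0.27 -26 50 0 0;0.27 -26 50 0 0;0.27 -26 50 0 0;0.27 -26 50 0 0' >/dev/null; python3 -m pendant '0.27 0 0 0 0' >/dev/null; python3 w.py
python3 - <<'E'
from h import *
r=rect(arm.camera("top"),"top",.137,.43,.69,-.2,.06,.35);cv2.imwrite("pics/r6.png",r)
E
```

```text
t 35.0 yaw -33.5 tip [630.1  -3.4 192.6] tcp [632.7  -2.7 214.4] tilt [-0.117 -0.034] j6 114.7 F [ 0.4 -0.   0.4] T [ 0.017 -0.117  0.017] w 23.0
t 35.6 yaw -33.8 tip [514.8 225.  204.2] tcp [516.9 225.7 226.1] tilt [-0.094 -0.034] j6 136.2 F [ 0.4 -0.8 -0.6] T [-0.011 -0.052 -0.019] w 22.9
```

View pics/r6.png

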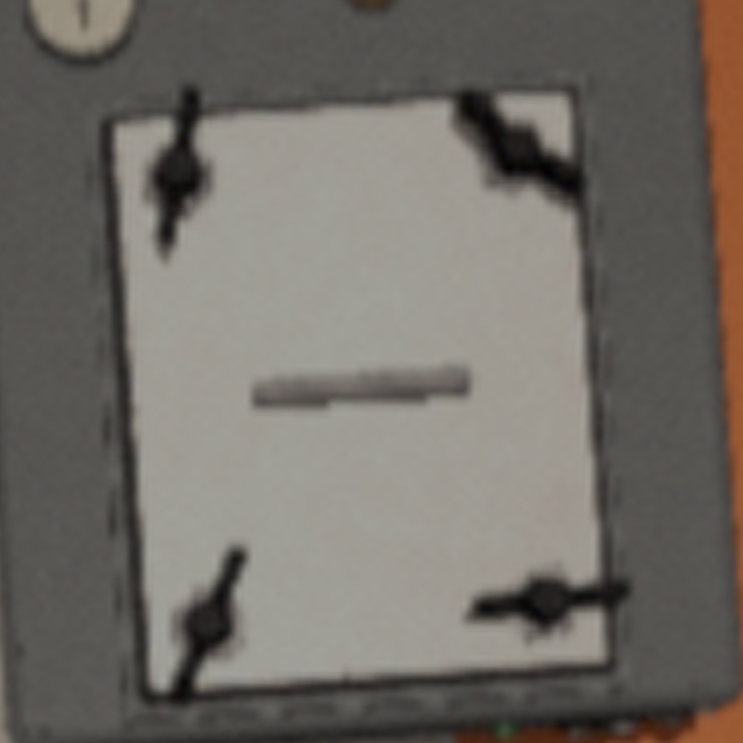

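Run:
```python
from h import *
a=cv2.imread("pics/top0.png");b=arm.camera("top")
for n,(x,y) in dict(cone1=(222,230),spool=(300,137),tin=(111,195),driver=(118,270),brush=(366,185),filter=(424,162),cone2=(438,248),snips=(406,300)).items():
    print(n,cv2.absdiff(a,b)[y-12:y+12,x-12:x+12].mean().round(1))
arm.sign_off()
```

```text
cone1 6.7
spool 9.2
tin 51.8
driver 25.1
brush 9.1
filter 10.2
cone2 8.8
snips 9.4
the job is handed in; nothing more can be done
```

All four wing screws are tight at their stops, done in the order a, c, b, d in both rounds, and the job was handed in at about 36 s of the 67 s limit. I used the gripper as a slotted wrench, with the fingers on either side of each screw pushing its wings.

| Screw | Round 1 turn | Total turn (both rounds) | Wrist torque at the stop |
|---|---|---|---|
| a | 90° | 162° | 2.9 N m |
| c | 83° | 158° | 2.5 N m |
| b | 93° | 163° | 1.3 N m |
| d | 92° | 164° | 1.8 N m |

- **Turns:** the angles come from top pictures taken before, between and after the rounds. The totals are 2.76 to 2.86 rad, inside the 2.75 to 3.0 rad expected for a finger-loose start.
- **Stops:** at the end of round 2 each screw's torque rose well above the 0.10 N m running torque.
- **First attempt:** closing the jaws on screw a from above did not hold well, so I changed to the wrench method. That attempt did not seem to turn the screw.
- **Tool tilt:** the tool drifted to about 6° of tilt by the last screw, with no visible effect.
- **Other items:** comparing the first and last top pictures showed little change at both cones, the spool, brush, filter and snips. The tin and screwdriver areas did differ, most likely because the parked arm or its shadow covers them. The gripper never went down near either, but I did not confirm they are unmoved.

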